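Show a customer the music box

TASK

Set the large mahogany music box playing for a customer: with a fingertip, press the front of its lid down until the touch catch lets go, take the finger off so that the lid springs ajar, then push the lid all the way back on its hinge. Next push the brass start lever inside across to the right (seen from the front of the box) as far as it goes, and take your hand away. Leave the box standing where it is, force nothing, and do not disturb the other things on the counter.

Things in the scene. Friction and masses are not known exactly. Their poses are not given: they have to be found in the camera images.
- musicbox: Large mahogany music box, 280 mm wide (y), 170 deep (x), rim 100 high, walls 10; 2.4 kg, loose on the counter. Origin: centre of its underside; x points from its front (robot side) to the hinge side, y to its left, z up. Inside: a deck 30 mm above the counter; the movement, up to 85 mm high, fills box x -28 to +66, y -21 to +125; the right part, box y -125 to -21, holds only the start lever.
- lid (a joint): Lid angle, rad: 0 shut and caught, positive open, hinge stop at 1.75 (just past upright). Flat panel 10 mm thick, 284 wide, 176 from hinge axis to front edge. Shut, its underside is 5 mm above the rim, its top 115 mm above the counter, and its front overhangs the box by 6 mm. It stays at any angle above about 0.7 where it is left.
- lid_press (a point): Place to press: on the lid's top face, centred, 21 mm behind its front edge; moves with the lid. Pressed here it gives 4.5 mm (to -0.028 rad) and bottoms; the catch lets go near the bottom, at 5 to 6 N. When the finger then goes up and away, the spring raises the lid in about a second to about 0.7 rad, where the hinge's friction keeps it. The catch stays released.
- lid_edge (a point): Middle of the lower front edge of the lid, 176 mm from the hinge axis; moves with the lid. With the lid ajar, 1 or 2 N here along the edge's arc opens it further.
- lid_hinge (a point): Middle of the hinge axis, at the back of the box (box x +85 mm, 105 mm above the counter). The axis runs along the box's y axis.
- lever (a joint): Start lever, rad: 0 stopped (left), 0.72 playing (fully right); starts between 0 and 0.18. A brass arm swinging level about an upright pivot at box x +22, y -88 mm, 50 mm long, pointing to the box's front: 0.36 rad left of straight at 0, 0.36 rad right of straight at 0.72. It takes 1 to 2 N at the knob and stays where it is left.
- lever_knob (a point): Centre of the 14 mm ball on top of the lever's upright 9 mm post, 50 mm from the pivot towards the front, 84 mm above the counter; the post reaches down to 42 mm above the counter. It travels 35 mm to the right (box -y), with 17 mm to spare to the right-hand wall at the end; to its left there are 40 mm or more of free room before the movement.
- shellbox: Bystander: scallop-shell resin box, 90 mm, 50 mm high. Origin under its centre.
- lighthouse: Bystander: brass lighthouse figurine, 150 mm high, foot 72 mm across. Origin under its centre.
- smallbox: Bystander: small wooden music box 79 x 99 mm, 53 mm high, not the one to open. Origin under its centre.
- snowglobe: Bystander: snow globe, 85 mm high, 72 mm across. Origin under its centre.
- crate: Bystander: slatted pine crate 170 x 120 x 85 mm. Origin under its centre.
- key: Bystander: brass winding key, 60 mm long, lying flat, 9 mm high. Origin under its shank.
- enamel0: Bystander: round enamel lid, 80 mm across, 6 mm thick, upright in the slotted stand. Origin at its lowest point.
- enamel1: Bystander: as enamel0, middle slot.
- enamel2: Bystander: as enamel0, third slot.

How it is judged:
By the outcome, as a careful person would: the job done as asked, in the order asked, and still so for the second after the job is handed in, with the robot touching nothing.
It also fails if it takes over 54 s, if anything falls off the work surface, if the arm or the gripper's body presses on something with over 40 N, if the wrist force passes 120 N, or if a joint passes its speed limit or range.

ROBOT

A 6-joint arm with a two-finger parallel gripper is mounted at the origin on the work surface. World frame = base frame: x ahead of the robot, y to its left, z up, the work surface at z = 0. Lengths are in m, angles in rad, forces in N, time in s.
With the tool pointing down it reaches from about 0.3 to 1 m from the base axis. Payload 5.1 kg.
Tool frame: the origin (TCP) lies at the very end of the fingers, on their centre line; the grasp point (between the pads) lies behind it (robot.grip_depth is the z of the grasp point in the tool frame, in m); z points along the fingers, y is the line along which they close (so a half turn about z gives the same grasp; the last joint's range is limited). The gripper opens to 95 mm and grips with 3 to 60 N. Pads are 20 mm wide; open, the fingers measure 119 mm over their backs; the gripper's body (75 mm by 180 mm) begins 59 mm behind the grasp point.
Start: joints at [1.089, 0.124, 1.65, -0, 1.367, -0.083], TCP at [0.252, 0.599, 0.215] pointing down, gripper open.
Joint ranges: [-2.61, 2.61], [-1.02, 2.33], [0.03, 2.71], [-1.35, 4.49], [0.32, 2.68], [-2.91, 2.91]. Speed limits (rad/s): [2.57, 2.57, 3.14, 3.14, 3.14, 3.14].

INTERFACE

Orientations are given as a 3x3 rotation matrix whose columns are the frame's x, y, z axes.
In Python, from plant import readout, viewer, robot gives the robot as it stands. The module is installed in compiled form; this text tells all that it offers.
- The arm moves only by the tool arm_command, never from a script. Its argument "commands" is a list of rows, each an object of numbers: "tx", "ty", "tz": the shift along the world's x, y, z each as a share of 300 mm, from -1 to 1; "rx", "ry", "rz": the turn, a rotation vector about the world's x, y, z each as a share of 180 degrees, from -1 to 1; "hand": the opening, from -1 (shut) to 1 (fully open), so that 0 is half open. A call has 1 to 20 rows; each row is the pose to reach, as a shift and turn from the pose commanded when the call began, turning the shorter way round; what a row does not reach only later rows make up. A row lasts 1/12 s, in which the tool goes at most 41.7 mm and 7.16 degrees, less where a joint would pass 70% of its speed; a pose out of reach is approached as far as the arm can. A call with a number of a shift or a turn outside -1 to 1 is refused whole. A call with a gripper value outside its range is refused whole. The fingers move at their own pace and stop on an object; "force" is the grip in N (left out, the last holds). Time passes only in rows, so rows that repeat a pose let the fingers close. It gives the time, the measured TCP pose, the force, the opening and the grip force at its end, in the units of the state.
- readout.observe(): the state, without advancing time (a new reading comes with each control period).
- viewer.grab_frame(name): name is "scene" or "top"; returns a dict with "pixels" (400x640x3 uint8, red, green, blue), "camera_matrix" (3x3 intrinsics, pixels), "distortion" ([k1, k2, p1, p2, k3] as OpenCV has them; the pictures are not rectified), "extrinsics" (4x4, takes a point from camera to world coordinates). Camera axes: x right, y up, looking along -z (the intrinsics and any distortion apply to the point x, -y, -z); pixel columns grow to the right and rows downward; lengths in m; the calibration is good to about 2 mm. A picture is of the moment at which its call begins. There is no depth.
- robot.finish_job(): hands the job in; it is judged then, once.
Trained networks look in a picture, given as the dict that the camera call returned (one of the last four; its "shot" number tells which), for a name from the list of things; names that differ only in an ending like _2 or _b are one class to them, and where a whole thing is asked for, a point or a joint stands for the part that bears it (a point fixed in the world has none). Each returns a list of dicts, best first, with "conf" (0 to 1); they miss things now and then, are a little off and sometimes report something else, mostly with a low value. They report only what shows in the picture. A call takes as long as a camera call.
- viewer.cut_out(picture, label): "pixels" (400x640 bool, what is visible of it).
- viewer.place_of(picture, label): "centre" ([x, y, z] in m, in world coordinates, good to about 4 mm: a listed point, or the origin of a listed thing).
The state is a dict: "time_s": time; "qpos": joint angles; "joint_velocities": joint speeds; "joint_efforts": joint torques, N m; "ee_pos": TCP position; "ee_rot": TCP orientation; "force": force on the tool from outside, world axes, zero at the start; "moment": the same for the moment, N m; "finger_gap": opening from 0.0 (shut) to 1.0 (fully open); "gripper_force": force on a finger pad.
Only numpy, scipy, OpenCV 4.12 (cv2) and the standard library are available. Lean on these libraries where they do the work, as an engineer would, in place of code of your own. Each camera call takes 0.05 s, during which the arm holds its last target. There are 200 camera calls.

## Working session

There is one attempt and no reset: what is moved stays moved. The work goes in short steps, Python scripts to look and compute and a tool call to move; the robot and the scene stay as the last step left them, time stands still between calls to the robot, and variables do not carry over. Pictures are saved under pics/ and viewed, at most 10 in all, crops included, and the job is handed in when it is done.

Besides the shell and the picture viewer there is one more tool, called after "Request:" as a command line: name --argument value ..., lists and objects as JSON in quotes. arm_command: Moves the arm, as the interface text tells. Its arguments: {"type":"object","properties":{"commands":{"type":"array","items":{"type":"object","properties":{"tx":{"type":"number"},"ty":{"type":"number"},"tz":{"type":"number"},"rx":{"type":"number"},"ry":{"type":"number"},"rz":{"type":"number"},"hand":{"type":"number"}}}},"force":{"type":"number"}},"required":["commands"]}

```bash
mkdir -p pics; cat > h.py <<'E'
import numpy as np, cv2
from plant import readout, viewer, robot
def save(f,n): cv2.imwrite('pics/'+n,f['pixels'][:,:,::-1])
def proj(f,P):
    E=np.array(f['extrinsics']);P=np.atleast_2d(P)
    c=(P-E[:3,3])@E[:3,:3]
    c=c*[1,-1,-1]
    return cv2.projectPoints(c.reshape(-1,1,3),np.zeros(3),np.zeros(3),np.array(f['camera_matrix']),np.array(f['distortion'],float))[0].reshape(-1,2)
def ray(f,uv):
    E=np.array(f['extrinsics'])
    n=cv2.undistortPoints(np.array(uv,float).reshape(-1,1,2),np.array(f['camera_matrix']),np.array(f['distortion'],float)).reshape(-1,2)
    d=np.c_[n[:,0],-n[:,1],-np.ones(len(n))]@E[:3,:3].T
    return E[:3,3],d
def onz(f,uv,z):
    o,d=ray(f,uv); return o+d*((z-o[2])/d[:,2])[:,None]
E
python3 - <<'E'
from h import *
np.set_printoptions(precision=4,suppress=True)
s=readout.observe();print(s['ee_pos'],s['ee_rot'],s['time_s'],s['finger_gap'],robot.grip_depth)
for n in('scene','top'):
    f=viewer.grab_frame(n);save(f,n+'0.png');print(n,np.array(f['extrinsics'])[:3,3])
    for l in 'musicbox lid_press lid_edge lid_hinge lever_knob shellbox lighthouse smallbox snowglobe crate key enamel0 enamel1 enamel2'.split():
        print(l,[(np.round(r['centre'],3),round(r['conf'],2)) for r in viewer.place_of(f,l)[:2]])
E
```

```text
[0.2521 0.5984 0.2134] [[-0.9215  0.3883 -0.001 ]
 [ 0.3883  0.9215 -0.0019]
 [ 0.0002 -0.0021 -1.    ]] 0.0 0.9996150467972491 -0.0188
scene [ 1.1569 -0.9315  0.8954]
musicbox [(array([ 0.524, -0.077, -0.002]), 0.6), (array([0.515, 0.156, 0.005]), 0.35)]
lid_press [(array([ 0.453, -0.092,  0.114]), 0.93)]
lid_edge [(array([ 0.432, -0.09 ,  0.106]), 0.78)]
lid_hinge [(array([ 0.604, -0.069,  0.107]), 0.96), (array([0.629, 0.43 , 0.016]), 0.69)]
lever_knob []
shellbox [(array([ 0.724, -0.139,  0.002]), 0.61)]
lighthouse [(array([ 0.569, -0.316, -0.001]), 0.73)]
smallbox [(array([0.516, 0.155, 0.002]), 0.85)]
snowglobe [(array([ 0.696,  0.083, -0.   ]), 0.64)]
crate [(array([ 0.476, -0.55 ,  0.004]), 0.62), (array([ 0.524, -0.078,  0.003]), 0.33)]
key [(array([ 0.384, -0.175, -0.002]), 0.52)]
enamel0 [(array([0.618, 0.388, 0.008]), 0.68), (array([0.627, 0.427, 0.018]), 0.68)]
enamel1 [(array([0.618, 0.388, 0.008]), 0.68), (array([0.627, 0.427, 0.018]), 0.68)]
enamel2 [(array([0.618, 0.388, 0.008]), 0.68), (array([0.627, 0.427, 0.018]), 0.68)]
top [ 0.4499 -0.0066  1.484 ]
musicbox [(ar
[... 176 characters left out ...]
.84)]
lid_hinge [(array([ 0.601, -0.072,  0.105]), 0.85)]
lever_knob []
shellbox [(array([ 0.724, -0.139, -0.001]), 0.94)]
lighthouse [(array([ 0.57 , -0.316, -0.003]), 0.94), (array([0.622, 0.385, 0.01 ]), 0.57)]
smallbox [(array([0.513, 0.155, 0.003]), 0.64)]
snowglobe [(array([ 0.57 , -0.315, -0.004]), 0.64), (array([0.696, 0.084, 0.002]), 0.57)]
crate [(array([ 0.476, -0.548,  0.004]), 0.76)]
key [(array([ 0.38 , -0.171, -0.   ]), 0.44)]
enamel0 [(array([0.626, 0.428, 0.012]), 0.71), (array([0.621, 0.386, 0.01 ]), 0.66)]
enamel1 [(array([0.626, 0.428, 0.012]), 0.71), (array([0.621, 0.386, 0.01 ]), 0.66)]
enamel2 [(array([0.626, 0.428, 0.012]), 0.71), (array([0.621, 0.386, 0.01 ]), 0.66)]
```

View pics/top0.png

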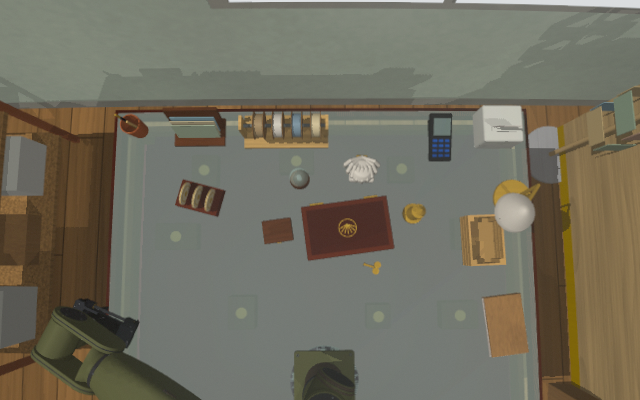

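View pics/scene0.png

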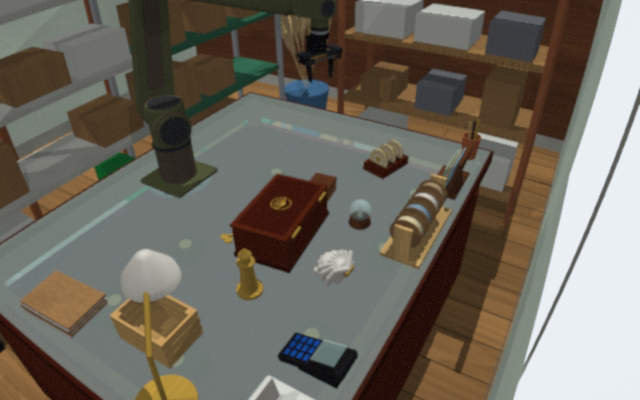

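```bash
python3 - <<'E'
from h import *
np.set_printoptions(precision=4,suppress=True)
f=viewer.grab_frame('top')
m=viewer.cut_out(f,'lid')
for r in m[:2]:
    p=np.asarray(r['pixels']).astype(np.uint8)
    ys,xs=np.nonzero(p); print(r['conf'],p.sum())
    W=onz(f,np.c_[xs,ys],0.115)[:,:2]
    q=cv2.minAreaRect(W.astype(np.float32)*1000);print(q,cv2.boxPoints(q))
E
```

```text
0.69 167
((633.8202514648438, 454.609130859375), (28.443986892700195, 72.38941955566406), 74.90778350830078) [[595.171  450.3018]
 [665.0635 431.4536]
 [672.4695 458.9164]
 [602.577  477.7647]]
0.62 4662
((520.2611083984375, -81.47142028808594), (180.7722625732422, 285.4281311035156), 6.450034141540527) [[ 414.415    50.1856]
 [ 446.4791 -233.4358]
 [ 626.1072 -213.1284]
 [ 594.0431   70.493 ]]
```

Top view: mahogany box centred near pixel (347,228), front towards the robot and turned about 6.5°. The key lies at (373,267) and the lighthouse at (414,213). Scene view: the lid is shut and the space above it is clear. My estimate for the box is (0.521, -0.081), yaw about 6.6°.

Request:
arm_command --commands '[{"tx": 0.33, "ty": -1, "rz": 0.163, "hand": -1}, {"tx": 0.33, "ty": -1, "rz": 0.163, "hand": -1}, {"tx": 0.33, "ty": -1, "rz": 0.163, "hand": -1}, {"tx": 0.33, "ty": -1, "rz": 0.163, "hand": -1}, {"tx": 0.33, "ty": -1, "rz": 0.163, "hand": -1}, {"tx": 0.33, "ty": -1, "rz": 0.163, "hand": -1}, {"tx": 0.33, "ty": -1, "rz": 0.163, "hand": -1}, {"tx": 0.33, "ty": -1, "rz": 0.163, "hand": -1}, {"tx": 0.33, "ty": -1, "rz": 0.163, "hand": -1}, {"tx": 0.33, "ty": -1, "rz": 0.163, "hand": -1}]' --force 10

```text
schema error: expected keys tx, ty, tz, rx, ry, rz, hand
```

Request:
arm_command --commands '[{"tx": 0.33, "ty": -1, "hand": -1}, {"tx": 0.33, "ty": -1, "hand": -1}, {"tx": 0.33, "ty": -1, "hand": -1}, {"tx": 0.33, "ty": -1, "hand": -1}, {"tx": 0.33, "ty": -1, "hand": -1}, {"tx": 0.33, "ty": -1, "hand": -1}, {"tx": 0.33, "ty": -1, "hand": -1}, {"tx": 0.33, "ty": -1, "hand": -1}, {"tx": 0.33, "ty": -1, "hand": -1}, {"tx": 0.33, "ty": -1, "hand": -1}, {"tx": 0.33, "ty": -1, "hand": -1}]'

```text
schema error: expected keys tx, ty, tz, rx, ry, rz, hand
```

Request:
arm_command --commands '[{"tx": 0.33, "ty": -1, "tz": 0, "rx": 0, "ry": 0, "rz": 0.163, "hand": -1}, {"tx": 0.33, "ty": -1, "tz": 0, "rx": 0, "ry": 0, "rz": 0.163, "hand": -1}, {"tx": 0.33, "ty": -1, "tz": 0, "rx": 0, "ry": 0, "rz": 0.163, "hand": -1}, {"tx": 0.33, "ty": -1, "tz": 0, "rx": 0, "ry": 0, "rz": 0.163, "hand": -1}, {"tx": 0.33, "ty": -1, "tz": 0, "rx": 0, "ry": 0, "rz": 0.163, "hand": -1}, {"tx": 0.33, "ty": -1, "tz": 0, "rx": 0, "ry": 0, "rz": 0.163, "hand": -1}, {"tx": 0.33, "ty": -1, "tz": 0, "rx": 0, "ry": 0, "rz": 0.163, "hand": -1}, {"tx": 0.33, "ty": -1, "tz": 0, "rx": 0, "ry": 0, "rz": 0.163, "hand": -1}, {"tx": 0.33, "ty": -1, "tz": 0, "rx": 0, "ry": 0, "rz": 0.163, "hand": -1}, {"tx": 0.33, "ty": -1, "tz": 0, "rx": 0, "ry": 0, "rz": 0.163, "hand": -1}]' --force 10

```text
time_s: 2.43
ee_pos: [0.3519, 0.2982, 0.215]
ee_rot: [[-0.994, -0.11, 0.001], [-0.11, 0.994, 0.001], [-0.001, 0.001, -1.0]]
force: [-0.1, 0.5, -0.4]
finger_gap: 0.356
gripper_force: 0.0
```

Request:
arm_command --commands '[{"tx": 0.33, "ty": -1, "tz": 0, "rx": 0, "ry": 0, "rz": 0, "hand": -1}, {"tx": 0.33, "ty": -1, "tz": 0, "rx": 0, "ry": 0, "rz": 0, "hand": -1}, {"tx": 0.33, "ty": -1, "tz": 0, "rx": 0, "ry": 0, "rz": 0, "hand": -1}, {"tx": 0.33, "ty": -1, "tz": 0, "rx": 0, "ry": 0, "rz": 0, "hand": -1}, {"tx": 0.33, "ty": -1, "tz": 0, "rx": 0, "ry": 0, "rz": 0, "hand": -1}, {"tx": 0.33, "ty": -1, "tz": 0, "rx": 0, "ry": 0, "rz": 0, "hand": -1}, {"tx": 0.33, "ty": -1, "tz": 0, "rx": 0, "ry": 0, "rz": 0, "hand": -1}, {"tx": 0.33, "ty": -1, "tz": 0, "rx": 0, "ry": 0, "rz": 0, "hand": -1}, {"tx": 0.33, "ty": -1, "tz": 0, "rx": 0, "ry": 0, "rz": 0, "hand": -1}, {"tx": 0.33, "ty": -1, "tz": 0, "rx": 0, "ry": 0, "rz": 0, "hand": -1}]'

```text
time_s: 3.27
ee_pos: [0.4509, -0.0009, 0.2146]
ee_rot: [[-0.994, -0.112, -0.001], [-0.112, 0.994, 0.001], [0.0, 0.001, -1.0]]
force: [0.3, -0.1, 0.2]
finger_gap: 0.007
gripper_force: 0.0
```

Request:
arm_command --commands '[{"tx": 0, "ty": -0.293, "tz": -0.1, "rx": 0, "ry": 0, "rz": 0, "hand": -1}, {"tx": 0, "ty": -0.293, "tz": -0.2, "rx": 0, "ry": 0, "rz": 0, "hand": -1}, {"tx": 0, "ty": -0.293, "tz": -0.3, "rx": 0, "ry": 0, "rz": 0, "hand": -1}, {"tx": 0, "ty": -0.293, "tz": -0.3, "rx": 0, "ry": 0, "rz": 0, "hand": -1}, {"tx": 0, "ty": -0.293, "tz": -0.3, "rx": 0, "ry": 0, "rz": 0, "hand": -1}]'

```text
time_s: 3.68
ee_pos: [0.448, -0.087, 0.1211]
ee_rot: [[-0.993, -0.114, -0.007], [-0.114, 0.994, 0.003], [0.007, 0.004, -1.0]]
force: [0.1, 0.6, 0.6]
finger_gap: 0.006
gripper_force: 0.0
```

```bash
python3 - <<'E'
from h import *
np.set_printoptions(precision=4,suppress=True)
s=readout.observe();print(s['ee_pos'],s['time_s'],s['force'])
f=viewer.grab_frame('scene')
print(proj(f,s['ee_pos']),viewer.place_of(f,'lid_press')[:1],viewer.place_of(f,'lid_edge')[:1])
x,y=proj(f,s['ee_pos'])[0].astype(int)
cv2.imwrite('pics/press.png',cv2.resize(f['pixels'][y-80:y+80,x-100:x+100,::-1],None,fx=4,fy=3.75))
E
```

```text
[ 0.448  -0.087   0.1211] 3.6833 [0.12   0.5785 0.605 ]
[[260.0085 195.8318]] [{'centre': [0.4516, -0.0968, 0.1152], 'conf': 0.75}] [{'centre': [0.4287, -0.0916, 0.1059], 'conf': 0.75}]
```

View pics/press.png

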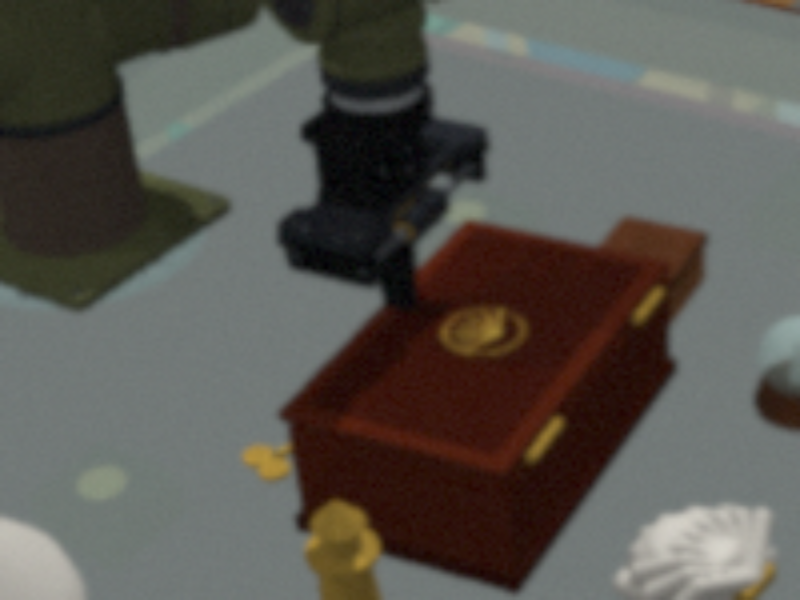

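The closed finger (tip at crop pixel (400,300)) is above the lid, just behind its front edge and about central. I'll press slowly from here.

Request:
arm_command --commands '[{"tx": 0, "ty": -0.006, "tz": -0.005, "rx": 0, "ry": 0, "rz": 0, "hand": -1}, {"tx": 0, "ty": -0.006, "tz": -0.01, "rx": 0, "ry": 0, "rz": 0, "hand": -1}, {"tx": 0, "ty": -0.006, "tz": -0.02, "rx": 0, "ry": 0, "rz": 0, "hand": -1}, {"tx": 0, "ty": -0.006, "tz": -0.02, "rx": 0, "ry": 0, "rz": 0, "hand": -1}]'

```text
time_s: 4.17
ee_pos: [0.4506, -0.0904, 0.1188]
ee_rot: [[-0.994, -0.114, 0.0], [-0.114, 0.994, -0.0], [-0.0, -0.0, -1.0]]
force: [0.3, 0.2, -0.1]
finger_gap: 0.004
gripper_force: 0.0
```

Request:
arm_command --commands '[{"tx": 0, "ty": 0, "tz": -0.006, "rx": 0, "ry": 0, "rz": 0, "hand": -1}, {"tx": 0, "ty": 0, "tz": -0.012, "rx": 0, "ry": 0, "rz": 0, "hand": -1}, {"tx": 0, "ty": 0, "tz": -0.018, "rx": 0, "ry": 0, "rz": 0, "hand": -1}, {"tx": 0, "ty": 0, "tz": -0.018, "rx": 0, "ry": 0, "rz": 0, "hand": -1}]'

```text
time_s: 4.5
ee_pos: [0.4505, -0.0907, 0.1137]
ee_rot: [[-0.994, -0.113, -0.0], [-0.113, 0.994, 0.0], [0.0, 0.0, -1.0]]
force: [-2.3, 0.6, 5.0]
finger_gap: 0.005
gripper_force: 1.9
```

Request:
arm_command --commands '[{"tx": 0, "ty": 0, "tz": -0.003, "rx": 0, "ry": 0, "rz": 0, "hand": -1}, {"tx": 0, "ty": 0, "tz": -0.005, "rx": 0, "ry": 0, "rz": 0, "hand": -1}, {"tx": 0, "ty": 0, "tz": -0.005, "rx": 0, "ry": 0, "rz": 0, "hand": -1}]'

```text
time_s: 4.75
ee_pos: [0.4505, -0.0908, 0.1125]
ee_rot: [[-0.994, -0.113, -0.0], [-0.113, 0.994, 0.0], [0.0, 0.0, -1.0]]
force: [-2.2, 1.7, 6.8]
finger_gap: 0.003
gripper_force: 2.9
```

Request:
arm_command --commands '[{"tx": 0, "ty": 0, "tz": -0.003, "rx": 0, "ry": 0, "rz": 0, "hand": -1}, {"tx": 0, "ty": 0, "tz": -0.005, "rx": 0, "ry": 0, "rz": 0, "hand": -1}, {"tx": 0, "ty": 0, "tz": -0.005, "rx": 0, "ry": 0, "rz": 0, "hand": -1}]'

```text
time_s: 5.0
ee_pos: [0.4504, -0.0907, 0.111]
ee_rot: [[-0.994, -0.113, -0.0], [-0.113, 0.994, 0.0], [0.0, 0.0, -1.0]]
force: [-2.9, 0.3, 5.1]
finger_gap: 0.003
gripper_force: 3.0
```

Request:
arm_command --commands '[{"tx": 0, "ty": 0, "tz": -0.003, "rx": 0, "ry": 0, "rz": 0, "hand": -1}, {"tx": 0, "ty": 0, "tz": -0.003, "rx": 0, "ry": 0, "rz": 0, "hand": -1}]'

```text
time_s: 5.17
ee_pos: [0.4504, -0.0907, 0.1103]
ee_rot: [[-0.994, -0.113, -0.001], [-0.113, 0.994, 0.0], [0.001, 0.0, -1.0]]
force: [-3.1, 0.7, 6.5]
finger_gap: 0.003
gripper_force: 3.6
```

Request:
arm_command --commands '[{"tx": 0, "ty": 0, "tz": 0.07, "rx": 0, "ry": 0, "rz": 0, "hand": -1}, {"tx": 0, "ty": 0, "tz": 0.2, "rx": 0, "ry": 0, "rz": 0, "hand": -1}, {"tx": -0.08, "ty": -0.01, "tz": 0.3, "rx": 0, "ry": 0, "rz": 0, "hand": -1}, {"tx": -0.2, "ty": -0.02, "tz": 0.3, "rx": 0, "ry": 0, "rz": 0, "hand": -1}, {"tx": -0.27, "ty": -0.03, "tz": 0.3, "rx": 0, "ry": 0, "rz": 0, "hand": -1}, {"tx": -0.27, "ty": -0.03, "tz": 0.3, "rx": 0, "ry": 0, "rz": 0, "hand": -1}, {"tx": -0.27, "ty": -0.03, "tz": 0.3, "rx": 0, "ry": 0, "rz": 0, "hand": -1}, {"tx": -0.27, "ty": -0.03, "tz": 0.3, "rx": 0, "ry": 0, "rz": 0, "hand": -1}, {"tx": -0.27, "ty": -0.03, "tz": 0.3, "rx": 0, "ry": 0, "rz": 0, "hand": -1}, {"tx": -0.27, "ty": -0.03, "tz": 0.3, "rx": 0, "ry": 0, "rz": 0, "hand": -1}, {"tx": -0.27, "ty": -0.03, "tz": 0.3, "rx": 0, "ry": 0, "rz": 0, "hand": -1}, {"tx": -0.27, "ty": -0.03, "tz": 0.3, "rx": 0, "ry": 0, "rz": 0, "hand": -1}]'

```text
time_s: 6.17
ee_pos: [0.3697, -0.0996, 0.1991]
ee_rot: [[-0.994, -0.113, -0.001], [-0.113, 0.994, 0.0], [0.001, 0.001, -1.0]]
force: [0.1, -0.3, -0.3]
finger_gap: 0.002
gripper_force: 0.0
```

```bash
python3 - <<'E'
from h import *
np.set_printoptions(precision=4,suppress=True)
for n in('scene','top'):
    f=viewer.grab_frame(n)
    print([(l,viewer.place_of(f,l)[:1]) for l in('lid_edge','lid_hinge','musicbox')])
    if n=='scene': cv2.imwrite('pics/ajar.png',cv2.resize(f['pixels'][110:280,180:380,::-1],None,fx=3.5,fy=3.5))
E
```

```text
[('lid_edge', [{'centre': [0.4671, -0.0898, 0.211], 'conf': 0.7}]), ('lid_hinge', [{'centre': [0.6037, -0.0678, 0.1063], 'conf': 0.98}]), ('musicbox', [{'centre': [0.5243, -0.0783, -0.001], 'conf': 0.75}])]
[('lid_edge', [{'centre': [0.4681, -0.0831, 0.2175], 'conf': 0.89}]), ('lid_hinge', [{'centre': [0.6039, -0.0667, 0.1083], 'conf': 0.69}]), ('musicbox', [{'centre': [0.5224, -0.073, 0.0006], 'conf': 0.77}])]
```

View pics/ajar.png

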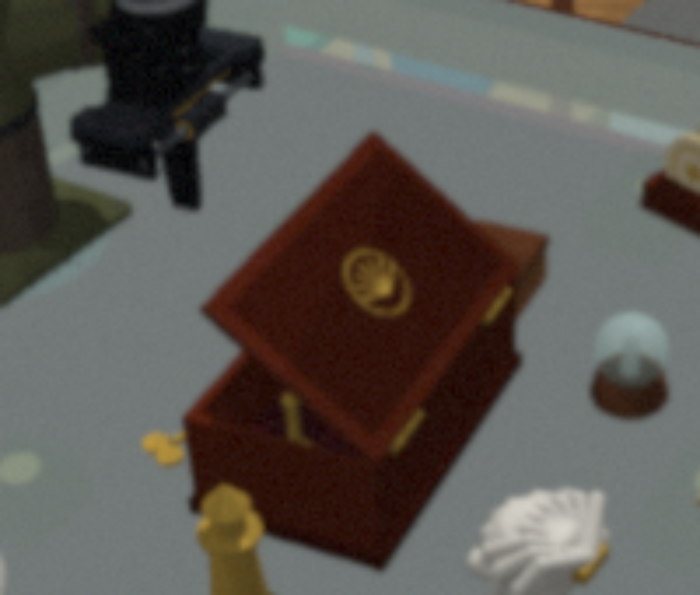

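The lid is ajar: its front corners are at crop pixels (375,135) and (205,310), and both cameras put the edge at z about 0.214, which means about 0.68 rad. The box has not moved and the finger is clear in front of it. Next I push the lid back gently.

Request:
arm_command --commands '[{"tx": 0.1, "ty": 0.011, "tz": -0.015, "rx": 0, "ry": 0, "rz": 0, "hand": -1}, {"tx": 0.2, "ty": 0.023, "tz": -0.015, "rx": 0, "ry": 0, "rz": 0, "hand": -1}, {"tx": 0.24, "ty": 0.028, "tz": -0.015, "rx": 0, "ry": 0, "rz": 0, "hand": -1}, {"tx": 0.27, "ty": 0.031, "tz": -0.01, "rx": 0, "ry": 0, "rz": 0, "hand": -1}, {"tx": 0.3, "ty": 0.034, "tz": -0.01, "rx": 0, "ry": 0, "rz": 0, "hand": -1}, {"tx": 0.33, "ty": 0.038, "tz": -0.01, "rx": 0, "ry": 0, "rz": 0, "hand": -1}, {"tx": 0.36, "ty": 0.041, "tz": 0, "rx": 0, "ry": 0, "rz": 0, "hand": -1}]'

```text
time_s: 7.15
ee_pos: [0.4773, -0.0873, 0.1989]
ee_rot: [[-0.994, -0.113, -0.002], [-0.113, 0.994, 0.0], [0.002, 0.0, -1.0]]
force: [-1.1, -0.5, -0.4]
finger_gap: 0.003
gripper_force: 0.5
```

Contact is light, at about 1 N, so I continue.

Request:
arm_command --commands '[{"tx": 0.03, "ty": 0.003, "tz": 0, "rx": 0, "ry": 0, "rz": 0, "hand": -1}, {"tx": 0.06, "ty": 0.007, "tz": 0.005, "rx": 0, "ry": 0, "rz": 0, "hand": -1}, {"tx": 0.09, "ty": 0.01, "tz": 0.01, "rx": 0, "ry": 0, "rz": 0, "hand": -1}, {"tx": 0.12, "ty": 0.014, "tz": 0.015, "rx": 0, "ry": 0, "rz": 0, "hand": -1}, {"tx": 0.15, "ty": 0.017, "tz": 0.02, "rx": 0, "ry": 0, "rz": 0, "hand": -1}, {"tx": 0.18, "ty": 0.021, "tz": 0.03, "rx": 0, "ry": 0, "rz": 0, "hand": -1}, {"tx": 0.21, "ty": 0.024, "tz": 0.04, "rx": 0, "ry": 0, "rz": 0, "hand": -1}, {"tx": 0.24, "ty": 0.027, "tz": 0.05, "rx": 0, "ry": 0, "rz": 0, "hand": -1}]'

```text
time_s: 7.82
ee_pos: [0.5504, -0.0792, 0.2146]
ee_rot: [[-0.994, -0.113, 0.0], [-0.113, 0.994, 0.0], [-0.0, 0.0, -1.0]]
force: [-0.3, -0.5, -1.1]
finger_gap: 0.003
gripper_force: 0.2
```

Request:
arm_command --commands '[{"tx": 0.03, "ty": 0.003, "tz": 0, "rx": 0, "ry": 0, "rz": 0, "hand": -1}, {"tx": 0.06, "ty": 0.007, "tz": 0, "rx": 0, "ry": 0, "rz": 0, "hand": -1}, {"tx": 0.08, "ty": 0.009, "tz": 0, "rx": 0, "ry": 0, "rz": 0, "hand": -1}, {"tx": 0.1, "ty": 0.011, "tz": 0, "rx": 0, "ry": 0, "rz": 0, "hand": -1}, {"tx": 0.12, "ty": 0.014, "tz": 0, "rx": 0, "ry": 0, "rz": 0, "hand": -1}, {"tx": 0.14, "ty": 0.016, "tz": 0, "rx": 0, "ry": 0, "rz": 0, "hand": -1}, {"tx": 0.16, "ty": 0.018, "tz": 0, "rx": 0, "ry": 0, "rz": 0, "hand": -1}, {"tx": 0.17, "ty": 0.02, "tz": 0, "rx": 0, "ry": 0, "rz": 0, "hand": -1}]'

```text
time_s: 8.48
ee_pos: [0.6011, -0.0733, 0.2143]
ee_rot: [[-0.994, -0.113, 0.0], [-0.113, 0.994, 0.0], [-0.0, -0.0, -1.0]]
force: [-0.4, 0.2, -0.3]
finger_gap: 0.001
gripper_force: 0.1
```

Request:
arm_command --commands '[{"tx": 0.01, "ty": 0.001, "tz": 0, "rx": 0, "ry": 0, "rz": 0, "hand": -1}, {"tx": 0.02, "ty": 0.002, "tz": 0, "rx": 0, "ry": 0, "rz": 0, "hand": -1}, {"tx": 0.03, "ty": 0.003, "tz": 0, "rx": 0, "ry": 0, "rz": 0, "hand": -1}, {"tx": 0.03, "ty": 0.003, "tz": 0, "rx": 0, "ry": 0, "rz": 0, "hand": -1}]'

```text
time_s: 8.82
ee_pos: [0.6073, -0.0725, 0.2133]
ee_rot: [[-0.994, -0.113, -0.007], [-0.113, 0.994, 0.0], [0.007, 0.001, -1.0]]
force: [-8.0, -0.2, 1.4]
finger_gap: 0.005
gripper_force: 4.4
```

```bash
python3 - <<'E'
from h import *
np.set_printoptions(precision=4,suppress=True)
for n in('scene','top'):
    f=viewer.grab_frame(n)
    print([(l,viewer.place_of(f,l)[:1]) for l in('lid_edge','lid_hinge','musicbox','lever_knob')])
    if n=='scene': cv2.imwrite('pics/open.png',cv2.resize(f['pixels'][90:270,180:400,::-1],None,fx=3.3,fy=3.3))
E
```

```text
[('lid_edge', [{'centre': [0.6414, -0.0623, 0.2767], 'conf': 0.91}]), ('lid_hinge', [{'centre': [0.6049, -0.0697, 0.1043], 'conf': 0.61}]), ('musicbox', [{'centre': [0.52, -0.0801, 0.0003], 'conf': 0.7}]), ('lever_knob', [{'centre': [0.5033, -0.1523, 0.0868], 'conf': 0.41}])]
[('lid_edge', [{'centre': [0.64, -0.0613, 0.2727], 'conf': 0.7}]), ('lid_hinge', []), ('musicbox', [{'centre': [0.5225, -0.0768, 0.0026], 'conf': 0.88}]), ('lever_knob', [])]
```

View pics/open.png

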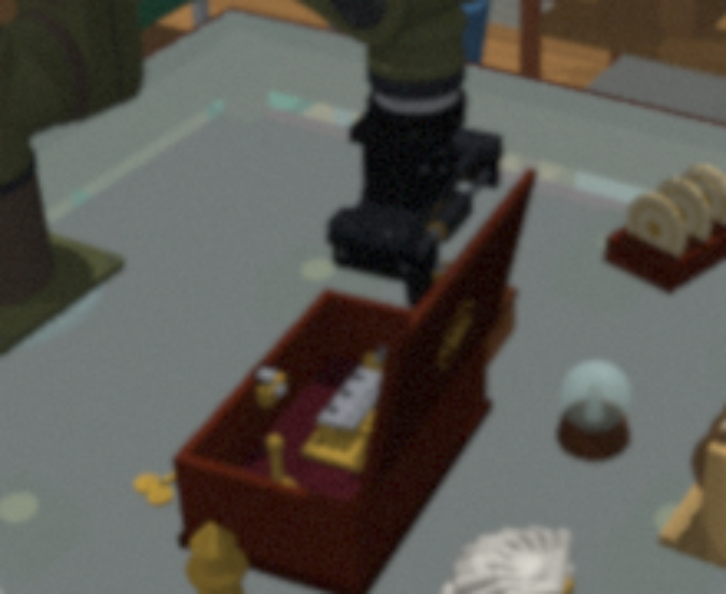

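The lid now stands just past upright (edge about 36 mm behind the hinge, z 0.275, about 1.75 rad). It rests on its stop and the box has not moved. The knob shows at crop pixel (274,440). I back off and measure the knob.

Request:
arm_command --commands '[{"tx": -0.05, "ty": -0.006, "tz": 0, "rx": 0, "ry": 0, "rz": 0, "hand": -1}, {"tx": -0.18, "ty": -0.02, "tz": 0.02, "rx": 0, "ry": 0, "rz": 0, "hand": -1}, {"tx": -0.72, "ty": -0.075, "tz": 0.02, "rx": 0, "ry": 0, "rz": 0, "hand": -1}, {"tx": -0.72, "ty": -0.075, "tz": 0.02, "rx": 0, "ry": 0, "rz": 0, "hand": -1}, {"tx": -0.72, "ty": -0.075, "tz": 0.02, "rx": 0, "ry": 0, "rz": 0, "hand": -1}, {"tx": -0.72, "ty": -0.075, "tz": 0.02, "rx": 0, "ry": 0, "rz": 0, "hand": -1}, {"tx": -0.72, "ty": -0.075, "tz": 0.02, "rx": 0, "ry": 0, "rz": 0, "hand": -1}, {"tx": -0.72, "ty": -0.075, "tz": 0.02, "rx": 0, "ry": 0, "rz": 0, "hand": -1}]'

```text
time_s: 9.98
ee_pos: [0.3926, -0.0951, 0.2209]
ee_rot: [[-0.994, -0.112, 0.003], [-0.112, 0.994, -0.001], [-0.003, -0.001, -1.0]]
force: [-0.3, 0.8, 0.2]
finger_gap: 0.005
gripper_force: 0.0
```

```bash
python3 - <<'E'
from h import *
np.set_printoptions(precision=4,suppress=True)
print(onz(viewer.grab_frame('scene'),[[263,223.3]],.084))
for n in('scene','top'):
    f=viewer.grab_frame(n)
    print([(l,viewer.place_of(f,l)[:1]) for l in('lid_edge','lid_hinge','musicbox','lever_knob')])
    if n=='top': cv2.imwrite('pics/knob.png',cv2.resize(f['pixels'][180:270,290:410,::-1],None,fx=6.6,fy=6.6))
u=(np.array([350,225]));print(proj(f,[[.5033,-.152,.084]]))
E
```

```text
[[ 0.502  -0.1513  0.084 ]]
[('lid_edge', [{'centre': [0.6367, -0.0662, 0.2822], 'conf': 0.93}]), ('lid_hinge', [{'centre': [0.6027, -0.0702, 0.1052], 'conf': 0.96}]), ('musicbox', [{'centre': [0.5233, -0.0788, 0.0006], 'conf': 0.96}]), ('lever_knob', [{'centre': [0.6018, -0.0692, 0.1053], 'conf': 0.63}])]
[('lid_edge', [{'centre': [0.6359, -0.0596, 0.2756], 'conf': 0.76}]), ('lid_hinge', [{'centre': [0.605, -0.0683, 0.1047], 'conf': 0.63}]), ('musicbox', [{'centre': [0.5222, -0.076, 0.0039], 'conf': 0.72}]), ('lever_knob', [{'centre': [0.5007, -0.1555, 0.0836], 'conf': 0.64}])]
[[368.2649 231.7655]]
```

View pics/knob.png

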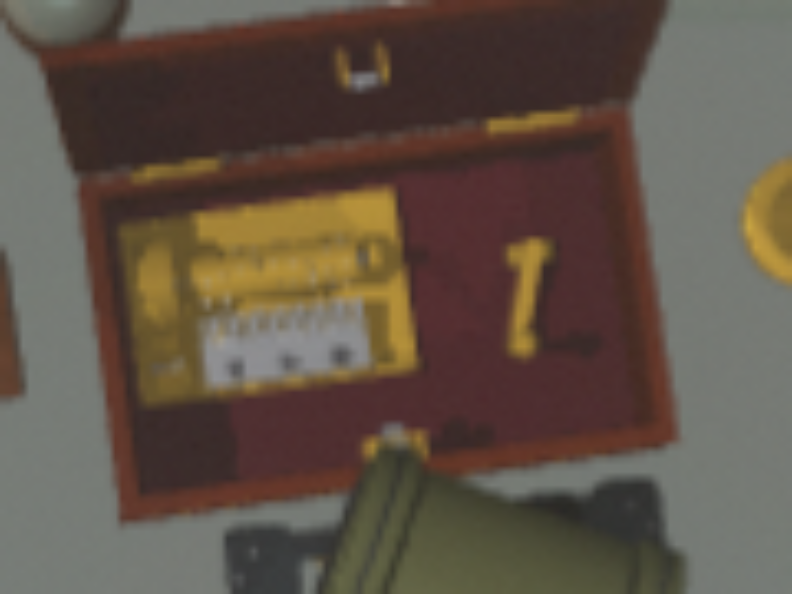

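Top view: the lid is back and the lever points to the front with its knob at crop pixel (522,345), i.e. about (0.501, -0.153) and near its left stop. The movement's right edge is at crop x of about 412. The finger goes down between them.

Request:
arm_command --commands '[{"tx": 0.355, "ty": -0.1, "tz": 0, "rx": 0, "ry": 0, "rz": 0, "hand": -1}, {"tx": 0.355, "ty": -0.1, "tz": 0, "rx": 0, "ry": 0, "rz": 0, "hand": -1}, {"tx": 0.355, "ty": -0.1, "tz": 0, "rx": 0, "ry": 0, "rz": 0, "hand": -1}, {"tx": 0.355, "ty": -0.1, "tz": 0, "rx": 0, "ry": 0, "rz": 0, "hand": -1}, {"tx": 0.355, "ty": -0.1, "tz": -0.1, "rx": 0, "ry": 0, "rz": 0, "hand": -1}, {"tx": 0.355, "ty": -0.1, "tz": -0.2, "rx": 0, "ry": 0, "rz": 0, "hand": -1}, {"tx": 0.355, "ty": -0.1, "tz": -0.3, "rx": 0, "ry": 0, "rz": 0, "hand": -1}, {"tx": 0.355, "ty": -0.1, "tz": -0.37, "rx": 0, "ry": 0, "rz": 0, "hand": -1}, {"tx": 0.355, "ty": -0.1, "tz": -0.37, "rx": 0, "ry": 0, "rz": 0, "hand": -1}]'

```text
time_s: 11.28
ee_pos: [0.4958, -0.1234, 0.1036]
ee_rot: [[-0.994, -0.113, -0.01], [-0.113, 0.994, 0.004], [0.01, 0.005, -1.0]]
force: [-0.5, -0.9, -0.6]
finger_gap: 0.006
gripper_force: 0.0
```

```bash
python3 - <<'E'
from h import *
f=viewer.grab_frame('scene')
cv2.imwrite('pics/pre.png',cv2.resize(f['pixels'][150:270,200:360,::-1],None,fx=5,fy=5))
E
```

```text
(no output)
```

View pics/pre.png

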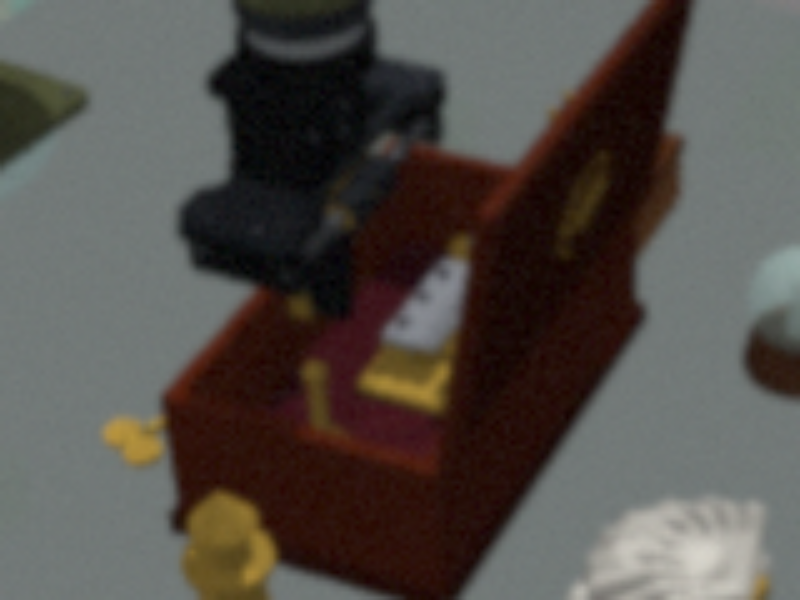

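The fingertip (crop pixel (335,312)) is inside the box, left of the knob (315,372) and clear of the movement. I lower it.

Request:
arm_command --commands '[{"tx": 0, "ty": 0, "tz": -0.05, "rx": 0, "ry": 0, "rz": 0, "hand": -1}, {"tx": 0, "ty": 0, "tz": -0.1, "rx": 0, "ry": 0, "rz": 0, "hand": -1}, {"tx": 0, "ty": 0, "tz": -0.14, "rx": 0, "ry": 0, "rz": 0, "hand": -1}, {"tx": 0, "ty": 0, "tz": -0.14, "rx": 0, "ry": 0, "rz": 0, "hand": -1}, {"tx": 0, "ty": 0, "tz": -0.14, "rx": 0, "ry": 0, "rz": 0, "hand": -1}]'

```text
time_s: 11.75
ee_pos: [0.5002, -0.125, 0.068]
ee_rot: [[-0.994, -0.113, 0.0], [-0.113, 0.994, -0.0], [-0.0, -0.0, -1.0]]
force: [0.0, -0.1, 0.4]
finger_gap: 0.009
gripper_force: 0.0
```

Request:
arm_command --commands '[{"tx": 0.001, "ty": -0.015, "tz": 0, "rx": 0, "ry": 0, "rz": 0, "hand": -1}, {"tx": 0.003, "ty": -0.03, "tz": 0, "rx": 0, "ry": 0, "rz": 0, "hand": -1}, {"tx": 0.005, "ty": -0.045, "tz": 0, "rx": 0, "ry": 0, "rz": 0, "hand": -1}, {"tx": 0.007, "ty": -0.06, "tz": 0, "rx": 0, "ry": 0, "rz": 0, "hand": -1}, {"tx": 0.007, "ty": -0.06, "tz": 0, "rx": 0, "ry": 0, "rz": 0, "hand": -1}]'

```text
time_s: 12.17
ee_pos: [0.5024, -0.1439, 0.0679]
ee_rot: [[-0.994, -0.112, 0.001], [-0.112, 0.994, -0.001], [-0.001, -0.001, -1.0]]
force: [-0.1, -0.3, 0.3]
finger_gap: 0.009
gripper_force: 0.0
```

Request:
arm_command --commands '[{"tx": 0.001, "ty": -0.012, "tz": 0, "rx": 0, "ry": 0, "rz": 0, "hand": -1}, {"tx": 0.002, "ty": -0.024, "tz": 0, "rx": 0, "ry": 0, "rz": 0, "hand": -1}, {"tx": 0.003, "ty": -0.036, "tz": 0, "rx": 0, "ry": 0, "rz": 0, "hand": -1}]'

```text
time_s: 12.42
ee_pos: [0.5027, -0.1539, 0.0672]
ee_rot: [[-0.994, -0.113, -0.0], [-0.113, 0.994, 0.0], [0.0, 0.0, -1.0]]
force: [-1.1, 1.1, 0.2]
finger_gap: 0.003
gripper_force: 0.4
```

```bash
python3 - <<'E'
from h import *
f=viewer.grab_frame('scene')
print(viewer.place_of(f,'lever_knob')[:2])
cv2.imwrite('pics/push.png',cv2.resize(f['pixels'][150:270,200:360,::-1],None,fx=5,fy=5))
E
```

```text
[{'centre': [0.5053, -0.1687, 0.0796], 'conf': 0.37}]
```

View pics/push.png

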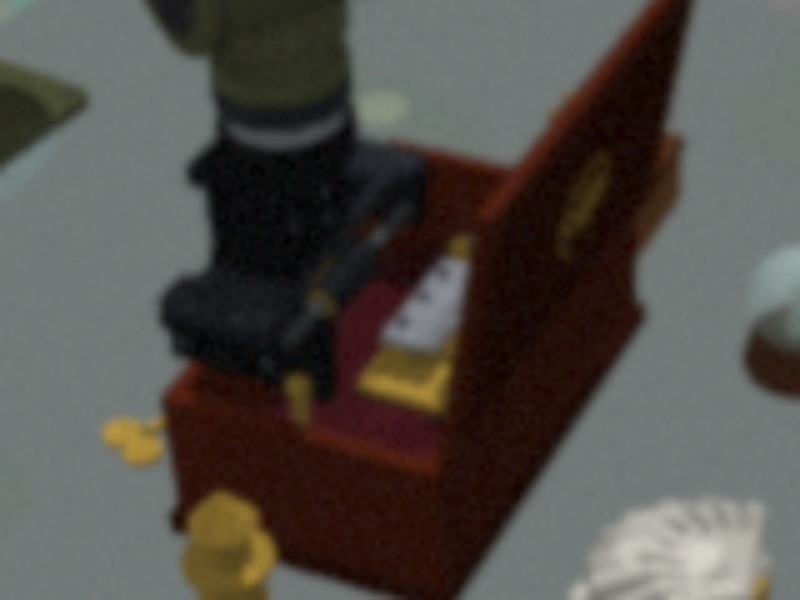

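The knob (crop pixel (298,385)) is moving right with the finger at about 1.5 N. I continue.

Request:
arm_command --commands '[{"tx": 0.001, "ty": -0.012, "tz": 0, "rx": 0, "ry": 0, "rz": 0, "hand": -1}, {"tx": 0.002, "ty": -0.024, "tz": 0, "rx": 0, "ry": 0, "rz": 0, "hand": -1}, {"tx": 0.004, "ty": -0.036, "tz": 0, "rx": 0, "ry": 0, "rz": 0, "hand": -1}, {"tx": 0.004, "ty": -0.036, "tz": 0, "rx": 0, "ry": 0, "rz": 0, "hand": -1}]'

```text
time_s: 12.85
ee_pos: [0.5043, -0.1652, 0.0674]
ee_rot: [[-0.994, -0.113, 0.0], [-0.113, 0.994, -0.0], [-0.0, -0.0, -1.0]]
force: [0.1, -0.6, -0.5]
finger_gap: 0.006
gripper_force: 0.0
```

Request:
arm_command --commands '[{"tx": 0.001, "ty": -0.01, "tz": 0, "rx": 0, "ry": 0, "rz": 0, "hand": -1}, {"tx": 0.001, "ty": -0.01, "tz": 0, "rx": 0, "ry": 0, "rz": 0, "hand": -1}]'

```text
time_s: 13.02
ee_pos: [0.5047, -0.168, 0.0675]
ee_rot: [[-0.994, -0.113, 0.0], [-0.113, 0.994, -0.0], [-0.0, -0.0, -1.0]]
force: [0.3, 0.9, -0.3]
finger_gap: 0.008
gripper_force: 0.0
```

Request:
arm_command --commands '[{"tx": 0.001, "ty": -0.008, "tz": 0, "rx": 0, "ry": 0, "rz": 0, "hand": -1}, {"tx": 0.001, "ty": -0.01, "tz": 0, "rx": 0, "ry": 0, "rz": 0, "hand": -1}]'

```text
time_s: 13.18
ee_pos: [0.505, -0.1707, 0.0675]
ee_rot: [[-0.994, -0.113, 0.0], [-0.113, 0.994, -0.0], [-0.0, -0.0, -1.0]]
force: [0.5, 0.5, 0.0]
finger_gap: 0.004
gripper_force: 0.4
```

Request:
arm_command --commands '[{"tx": 0.001, "ty": -0.004, "tz": 0, "rx": 0, "ry": 0, "rz": 0, "hand": -1}, {"tx": 0.001, "ty": -0.006, "tz": 0, "rx": 0, "ry": 0, "rz": 0, "hand": -1}]'

```text
time_s: 13.35
ee_pos: [0.5052, -0.1724, 0.0674]
ee_rot: [[-0.994, -0.113, 0.0], [-0.113, 0.994, -0.0], [-0.0, -0.0, -1.0]]
force: [-0.2, 1.2, 0.0]
finger_gap: 0.004
gripper_force: 0.4
```

```bash
python3 - <<'E'
from h import *
for n in('scene','top'):
    f=viewer.grab_frame(n); print(viewer.place_of(f,'lever_knob')[:2])
E
```

```text
[{'centre': [0.6174, 0.3856, 0.0124], 'conf': 0.68}, {'centre': [0.5094, -0.1861, 0.0806], 'conf': 0.35}]
[]
```

Request:
arm_command --commands '[{"tx": 0.001, "ty": -0.004, "tz": 0, "rx": 0, "ry": 0, "rz": 0, "hand": -1}, {"tx": 0.001, "ty": -0.006, "tz": 0, "rx": 0, "ry": 0, "rz": 0, "hand": -1}, {"tx": 0.001, "ty": -0.006, "tz": 0, "rx": 0, "ry": 0, "rz": 0, "hand": -1}]'

```text
time_s: 13.8
ee_pos: [0.5051, -0.1731, 0.0672]
ee_rot: [[-0.994, -0.113, -0.001], [-0.113, 0.994, 0.002], [0.0, 0.002, -1.0]]
force: [0.3, 4.2, 2.5]
finger_gap: 0.005
gripper_force: 2.6
```

Request:
arm_command --commands '[{"tx": 0, "ty": -0.004, "tz": 0, "rx": 0, "ry": 0, "rz": 0, "hand": -1}, {"tx": 0, "ty": -0.004, "tz": 0, "rx": 0, "ry": 0, "rz": 0, "hand": -1}]'

```text
time_s: 13.97
ee_pos: [0.5051, -0.1734, 0.0672]
ee_rot: [[-0.994, -0.112, -0.001], [-0.112, 0.994, 0.004], [0.0, 0.005, -1.0]]
force: [-0.7, 8.9, 2.4]
finger_gap: 0.002
gripper_force: 4.3
```

The force climbs without further motion, so the lever is on its stop. I withdraw left, then up, then out to the front.

Request:
arm_command --commands '[{"tx": -0.002, "ty": 0.03, "tz": 0, "rx": 0, "ry": 0, "rz": 0, "hand": -1}, {"tx": -0.007, "ty": 0.07, "tz": 0, "rx": 0, "ry": 0, "rz": 0, "hand": -1}, {"tx": -0.007, "ty": 0.07, "tz": 0, "rx": 0, "ry": 0, "rz": 0, "hand": -1}, {"tx": -0.007, "ty": 0.07, "tz": 0.12, "rx": 0, "ry": 0, "rz": 0, "hand": -1}, {"tx": -0.007, "ty": 0.07, "tz": 0.25, "rx": 0, "ry": 0, "rz": 0, "hand": -1}, {"tx": -0.007, "ty": 0.07, "tz": 0.38, "rx": 0, "ry": 0, "rz": 0, "hand": -1}, {"tx": -0.007, "ty": 0.07, "tz": 0.5, "rx": 0, "ry": 0, "rz": 0, "hand": -1}, {"tx": -0.4, "ty": 0.25, "tz": 0.55, "rx": 0, "ry": 0, "rz": 0, "hand": -1}, {"tx": -0.4, "ty": 0.4, "tz": 0.55, "rx": 0, "ry": 0, "rz": 0, "hand": -1}, {"tx": -0.4, "ty": 0.5, "tz": 0.55, "rx": 0, "ry": 0, "rz": 0, "hand": -1}, {"tx": -0.4, "ty": 0.6, "tz": 0.55, "rx": 0, "ry": 0, "rz": 0, "hand": -1}, {"tx": -0.4, "ty": 0.6, "tz": 0.55, "rx": 0, "ry": 0, "rz": 0, "hand": -1}, {"tx": -0.4, "ty": 0.6, "tz": 0.55, "rx": 0, "ry": 0, "rz": 0, "hand": -1}, {"tx": -0.4, "ty": 0.6, "tz": 0.55, "rx": 0, "ry": 0, "rz": 0, "hand": -1}]'

```text
time_s: 15.13
ee_pos: [0.385, 0.006, 0.2327]
ee_rot: [[-0.993, -0.118, 0.002], [-0.118, 0.993, -0.001], [-0.002, -0.002, -1.0]]
force: [0.3, -0.6, -0.0]
finger_gap: 0.009
gripper_force: 0.0
```

```bash
python3 - <<'E'
from h import *
for n in('scene','top'):
    f=viewer.grab_frame(n)
    for l in('lever_knob','lid_edge','musicbox','key'): print(l,[(np.round(r['centre'],3),round(r['conf'],2)) for r in viewer.place_of(f,l)[:2]])
a=f['pixels'][170:280,280:440,::-1]
cv2.imwrite('pics/end.png',cv2.resize(a,None,fx=5,fy=5))
E
```

```text
lever_knob [(array([ 0.508, -0.19 ,  0.082]), 0.58)]
lid_edge [(array([ 0.636, -0.065,  0.282]), 0.76)]
musicbox [(array([ 0.523, -0.077, -0.001]), 0.69)]
key [(array([ 0.645, -0.071,  0.254]), 0.7), (array([ 0.387, -0.175, -0.003]), 0.56)]
lever_knob [(array([ 0.509, -0.188,  0.084]), 0.47), (array([0.626, 0.43 , 0.012]), 0.17)]
lid_edge [(array([ 0.638, -0.065,  0.277]), 0.66), (array([0.693, 0.084, 0.002]), 0.6)]
musicbox [(array([ 0.523, -0.075,  0.002]), 0.57)]
key [(array([ 0.382, -0.172, -0.002]), 0.59), (array([ 0.521, -0.074,  0.002]), 0.16)]
```

View pics/end.png

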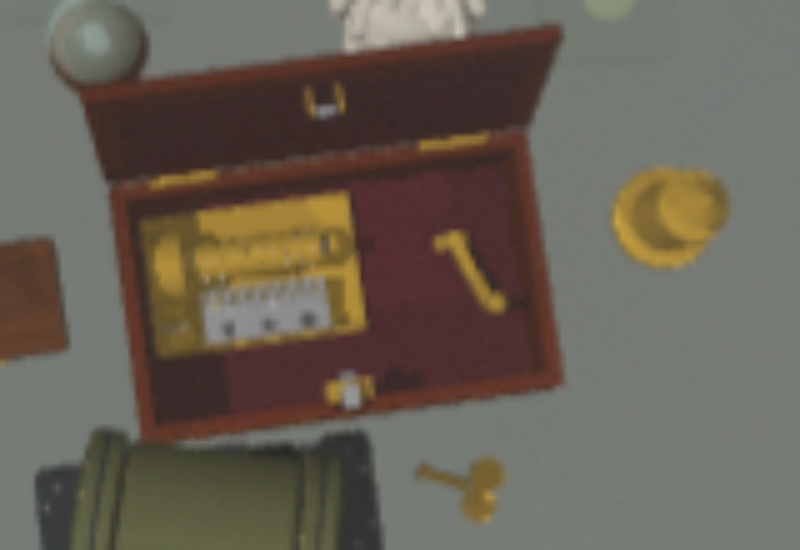

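The lever is fully right: its knob is at crop pixel (493,303), (0.508, -0.189), against an expected (0.508, -0.188). The lid stands open at its stop, the box and key have not moved, and the arm is clear.

```bash
python3 -c "
from plant import robot
print(robot.finish_job())"
```

```text
the job is handed in; nothing more can be done
None
```

The music box is set playing and the job is handed in: the catch released, the lid is back at its hinge stop, the lever is fully right, and the arm is clear, after about 15 s of robot time; the box and the key measured where they were at the start, and nothing else showed signs of being disturbed.

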